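# Clamp a vial rack on the shaker platform

### The arm

A 6-joint arm with a two-finger parallel gripper is mounted at the origin on the work surface. World frame = base frame: x ahead of the robot, y to its left, z up, the work surface at z = 0. Lengths are in m, angles in rad, forces in N, time in s.
With the tool pointing down it reaches from about 0.375 to 0.825 m from the base axis. Payload 5.5 kg.
Tool frame: the origin (TCP) lies at the very end of the fingers, on their centre line; the grasp point (between the pads) lies 19 mm behind it; z points along the fingers, x is the direction in which the jaws open and shut, and the axes are right-handed (so a half turn about z gives the same grasp; the last joint's range is limited). The gripper opens to 85 mm and grips with 20 to 120 N. Pads are 22 mm wide; open, the fingers measure 114 mm over their backs; the gripper's body (76 mm by 85 mm) begins 54 mm behind the grasp point. The pads swing forward as they close: fully open they stand 13 mm farther back than shut.
Start: joints at [1.224, 0.314, -0.047, 1.21, 0, 1.571], TCP at [0.204, 0.564, 0.231] pointing down, gripper open.
Joint ranges: [-2.67, 2.67], [-0.69, 1.73], [-1.03, 1.25], [-2.08, 2.16], [-1.42, 1.45], [-3.14, 3.14]. Speed limits (rad/s): [2.39, 2.39, 3.01, 3.14, 3.14, 3.14].

### API

Orientations are given as a rotation vector (axis times angle).
In Python, from cell import sense, viewer, workorder gives the robot as it stands. The module is installed in compiled form; this text tells all that it offers.
- The arm moves only by the tool carry_out, never from a script. Its argument "plan" is a list of rows, each an object with "dp": the shift along the tool's x, y, z in cm, a list of three; "yaw": the turn about the tool's z in rad; "jaw": the finger opening in cm, from 0 to 8.54. A call has 1 to 12 rows; each row is the pose to reach, as a shift and turn from the pose commanded when the call began, along the tool's axes at that moment; what a row does not reach only later rows make up. A row lasts 1/10 s, in which the tool goes at most 50 mm and 8.59 degrees, less where a joint would pass 70% of its speed; a pose out of reach is approached as far as the arm can. A call with a gripper value outside its range is refused whole. The fingers move at their own pace and stop on an object; "force" is the grip in N (left out, the last holds). Time passes only in rows, so rows that repeat a pose let the fingers close. It gives the time, the measured TCP pose, the force and the opening at its end, in the units of the state.
- sense(): the state, without advancing time (a new reading comes with each control period).
- viewer.get_image(name): name is "scene" or "top" or "wrist"; returns the picture (480x640x3 uint8, blue, green, red); there is no depth.
- viewer.calibration(name): a dict with "mtx" (3x3 intrinsics, pixels), "camera_from_world" (4x4, takes a point from world to camera coordinates). Camera axes: x right, y down, z forward; pixel columns grow to the right and rows downward; lengths in m; the calibration is good to about 2 mm. A picture is of the moment at which its call begins: read the wrist's pose just before it. calibration takes no time and is no camera call; for the wrist camera it gives the pose at the moment of the call.
- workorder.finish_job(): hands the job in, once; it reports no verdict.
The state is a dict: "time": time; "joint_positions": joint angles; "joint_velocities": joint speeds; "effort": joint torques, N m; "ee_pos": TCP position; "tcp_rot": TCP orientation; "ft_force": force on the tool from outside, world axes, zero at the start; "torque": the same for the moment, N m; "opening": finger opening in m.
Only numpy, scipy, OpenCV 4.12 (cv2) and the standard library are available. Lean on these libraries where they do the work, as an engineer would, in place of code of your own. Each camera call takes 0.05 s, during which the arm holds its last target. There are 200 camera calls.

### The job

Load the vial rack onto the bench shaker: carry it upright to the platform, ease one end in under the overhanging lip and against the sprung buffer there until the other end clears the low ledge, then lower it behind the ledge and let go, so that the rack lies flat on the platform, gripped between ledge and buffer. The platform has stopped somewhere in its stroke, so feel your way in without forcing it, and leave the other things on the bench alone.

Things in the scene. Friction and masses are not known exactly. Their poses are not given: they have to be found in the camera images.
- rack_mid (a point): Loose vial rack, 0.32 to 0.52 kg; point: its centre, 39 mm above its underside; z up, y along its length, same both ways round. Base plate 80 (x) by 136 (y) by 5 mm; on it a block 76 by 100 mm, top 30 mm above the underside, vial caps up to 43 mm. So at each y end a bare 5 mm thick toe sticks out 18 mm past the block.
- rack_bar (a point): Centre of the rack's carrying handle, 29 mm straight above rack_mid: a level black bar, 74 mm long in x, 12 mm thick in y, 20 mm tall, with free space under it down to the vial caps.
- shaker: Cream bench shaker, fixed. Origin: centre of its underside, z up; housing 180 (x) by 250 (y) mm. On top a metal platform runs to and fro along y; it has stopped up to 20 mm either side of mid-stroke, is not measured, and does not give when pushed. It carries the ledge and, at its +y end, the jaw. The rack must not press on the shaker with over 22 N.
- deck_mid (a point): Point of the shaker housing, 100 mm above its origin, level with the platform's face: a rack lying home has the middle of its underside here, give or take the platform's offset (up to 20 mm in y), its y axis along the shaker's. At mid-stroke the ledge (4 mm high, 110 mm long in x) spans y -74 to -68 mm from here; a rack at home has its -y end against it.
- jaw_mid (a point): Where the middle of the jaw's overhanging lip (lower front edge, 13 mm above the platform) is at mid-stroke: 55 mm in +y from deck_mid; shifted in y with the platform. Lip top 20 mm above the platform. The pocket under it is 90 mm wide in x, open to -y; 15 mm in from the lip edge solid shoulders stop the rack. A level rack riding on the ledge has 4 mm of play under the lip.
- buffer (a joint): Sprung black buffer in the middle of the pocket, 30 mm wide, its free face 9 mm in from the lip edge. Value in m: 0 free, grows as pressed to +y; 0.004 with the rack home, 0.006 when the rack meets the shoulders. The rack's other end clears the ledge between these. 1.3 N per mm: 5 N home, 8 N at the shoulders.
- bottle: Amber glass bottle with a blue cap, 76 mm diameter, 165 mm tall, loose; origin at the centre of its underside. Leave alone.
- flask: Conical glass flask, 80 mm diameter, 110 mm tall, loose; origin at the centre of its underside. Leave alone.
- vialbox: White box of spare vials with a clear lid, 112 by 82 by 53 mm, loose; origin at the centre of its underside. Leave alone.
Mind the look-alikes: they are no part of the job. What is shaped like the part that bears rack_mid but green is not meant.

How it is judged:
By the outcome, as a careful person would: the job done as asked, in the order asked, and still so for the second after the job is handed in, with the robot touching nothing.
It also fails if it takes over 51 s, if anything falls off the work surface, if the arm or the gripper's body presses on something with over 40 N, if the wrist force passes 120 N, or if a joint passes its speed limit or range.

## Working session

There is one attempt and no reset: what is moved stays moved. The work goes in short steps, Python scripts to look and compute and a tool call to move; the robot and the scene stay as the last step left them, time stands still between calls to the robot, and variables do not carry over. Pictures are saved under pics/ and viewed, about 8 in all and at most 12, crops included, and the job is handed in when it is done.

Besides the shell and the picture viewer there is one more tool, called by a JSON object that holds its "op" and its "data". carry_out: Moves the arm, as the interface text tells. Its arguments: {"type":"object","properties":{"plan":{"type":"array","items":{"type":"object","properties":{"dp":{"type":"array","items":{"type":"number"}},"yaw":{"type":"number"},"jaw":{"type":"number"}}}},"force":{"type":"number"}},"required":["plan"]}

```bash
mkdir -p pics; python3 - <<'E'
from cell import sense, viewer
import cv2,numpy as np
np.set_printoptions(precision=4,suppress=True)
s=sense(); print(s)
for n in ["scene","top"]:
    cv2.imwrite(f"pics/{n}0.png",viewer.get_image(n)); c=viewer.calibration(n); print(n,c)
E
```

```text
{'time': 0.0, 'joint_positions': array([ 1.224 ,  0.3143, -0.0481,  1.2102, -0.    ,  1.5708]), 'joint_velocities': array([-0.0011, -0.0016, -0.0011, -0.0001,  0.0012, -0.0015]), 'effort': array([  0.0013, -53.959 ,  33.975 ,   0.0191,   0.0001,  -0.    ]), 'ee_pos': array([0.2037, 0.5637, 0.2304]), 'tcp_rot': array([ 2.5706,  1.8043, -0.0022]), 'ft_force': array([-0.4395,  0.2281,  0.9783]), 'torque': array([-0.0166, -0.0121, -0.0168]), 'opening': 0.08525561883711033}
scene {'mtx': array([[449.7387,   0.    , 318.6938],
       [  0.    , 449.7387, 239.9796],
       [  0.    ,   0.    ,   1.    ]]), 'camera_from_world': array([[-0.7446,  0.6674,  0.0096,  0.4477],
       [ 0.4193,  0.4789, -0.7712, -0.1677],
       [-0.5194, -0.5702, -0.6365,  1.4842],
       [ 0.    ,  0.    ,  0.    ,  1.    ]])}
top {'mtx': array([[471.6713,   0.    , 322.3212],
       [  0.    , 471.6713, 234.6229],
       [  0.    ,   0.    ,   1.    ]]), 'camera_from_world': array([[-0.0003, -0.9999, -0.0132, -0.0334],
       [-0.9977,  0.0012, -0.0674,  0.6018],
       [ 0.0674,  0.0132, -0.9976,  1.3265],
       [ 0.    ,  0.    ,  0.    ,  1.    ]])}
```

View pics/scene0.png

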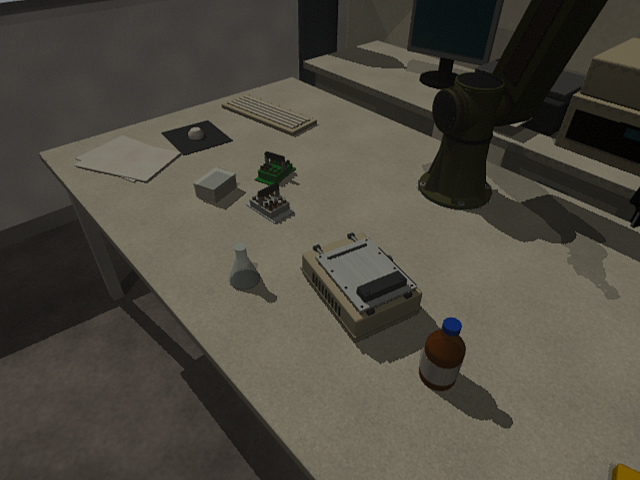

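View pics/top0.png

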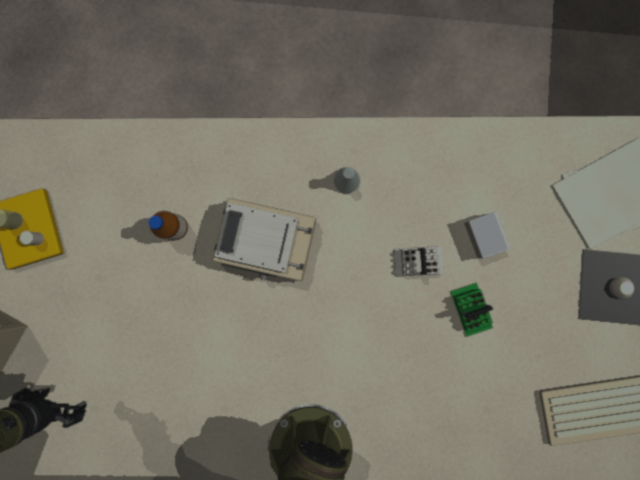

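Scene: white rack at about (268,203), green look-alike behind it at (275,168), shaker at (360,285), flask (243,268), bottle (443,355). Top: rack (417,262), shaker (265,240) with its dark jaw at the left (world +y), vial box (488,236). I'll enlarge the two parts.

```bash
python3 - <<'E'
import cv2,numpy as np
t=cv2.imread("pics/top0.png")
a=cv2.resize(t[190:290,205:325],None,fx=5,fy=5,interpolation=cv2.INTER_CUBIC)   # 600x500
b=cv2.resize(t[232:292,385:450],None,fx=5,fy=5,interpolation=cv2.INTER_CUBIC)  # 325x300
im=np.zeros((500,800,3),np.uint8); im[:,:600]=a
b=cv2.resize(t[238:288,389:444],(200*1,182),interpolation=cv2.INTER_CUBIC)
im[:182,600:]=b
im=cv2.convertScaleAbs(im,alpha=1.5)
cv2.imwrite("pics/crop1.png",im)
s=cv2.imread("pics/scene0.png")
a=cv2.resize(s[225:345,295:425],None,fx=4,fy=4,interpolation=cv2.INTER_CUBIC) #520x480
b=cv2.resize(s[175:230,240:300],None,fx=4.6,fy=4.6,interpolation=cv2.INTER_CUBIC) #276x253
im=np.zeros((480,800,3),np.uint8); im[:,:520]=a; im[:b.shape[0],522:522+b.shape[1]]=b
cv2.imwrite("pics/crop2.png",cv2.convertScaleAbs(im,alpha=1.5))
E
```

```text
(no output)
```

View pics/crop1.png

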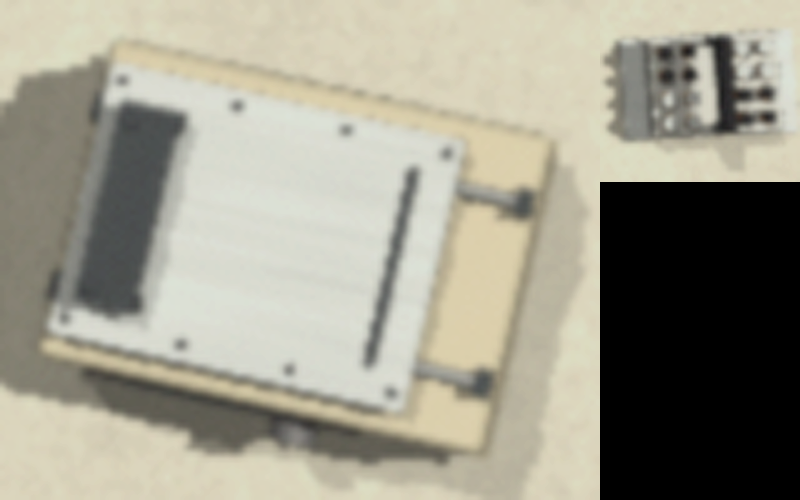

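View pics/crop2.png

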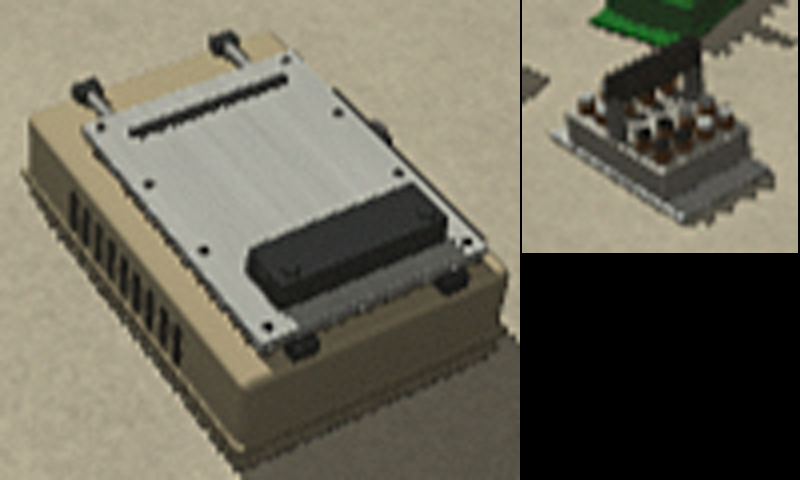

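Crop1 shows the ledge from (413,170) to (370,365), and the lip's upper front edge from (186,112) to (141,312). The rack's bar is at x 708–733, y 35–132, and the left toe end at x≈616. Crop2 confirms that the jaw is at the +y end, and that the platform stands away from the bolts, towards the jaw. Next I'll turn these into positions.

```bash
cat >h.py <<'E'
import numpy as np,cv2
from cell import sense, viewer
np.set_printoptions(precision=4,suppress=True)
def px2w(cam,uv,z,c=None):
    c=c or viewer.calibration(cam); T=c["camera_from_world"];R=T[:3,:3];o=-R.T@T[:3,3]
    d=R.T@np.linalg.inv(c["mtx"])@[uv[0],uv[1],1]
    return o+d*(z-o[2])/d[2]
def proj(cam,p,c=None):
    c=c or viewer.calibration(cam);T=c["camera_from_world"]
    return cv2.projectPoints(np.atleast_2d(p).astype(float),cv2.Rodrigues(T[:3,:3])[0],T[:3,3],c["mtx"],None)[0][:,0]
E
python3 - <<'E'
from h import *
A=lambda x,y:(205+(x+.5)/5-.5,190+(y+.5)/5-.5)
B=lambda x,y:(389+(x-600+.5)/3.636-.5,238+(y+.5)/3.636-.5)
C=lambda x,y:(295+(x+.5)/4-.5,225+(y+.5)/4-.5)
D=lambda x,y:(240+(x-522+.5)/4.6-.5,175+(y+.5)/4.6-.5)
def seg(n,cam,a,b,z):
    a=px2w(cam,a,z);b=px2w(cam,b,z);d=a-b
    print(n,a[:2],b[:2],"mid",(a+b)[:2]/2,"len",np.linalg.norm(d),"dir deg",np.degrees(np.arctan2(d[1],d[0])))
seg("ledge top","top",A(413,170),A(370,365),.104)
seg("lip top","top",A(186,112),A(141,312),.120)
seg("ledge scene","scene",C(132,132),C(287,79),.104)
seg("lip scene","scene",C(249,248),C(412,185),.120)
seg("housing +y edge","top",A(112,42),A(42,350),.09)
seg("housing -y edge","top",A(552,135),A(488,450),.09)
seg("housing long far","top",A(112,42),A(552,135),.09)
seg("bar top","top",B(721,36),B(721,131),.078)
seg("toe left end","top",B(616,42),B(620,139),.005)
seg("block far","top",B(652,38),B(790,30),.03)
seg("bar scene","scene",D(607,80),D(699,43),.078)
seg("toe scene","scene",D(685,220),D(772,178),.0)
E
```

```text
ledge top [0.6259 0.0593] [0.5214 0.0818] mid [0.5737 0.0706] len 0.10685866244485746 dir deg -12.146665168668331
lip top [0.6556 0.1788] [0.5493 0.2015] mid [0.6024 0.1902] len 0.10863690880128003 dir deg -12.031222946033049
ledge scene [0.6254 0.057 ] [0.5211 0.0838] mid [0.5733 0.0704] len 0.1076338354935302 dir deg -14.423365986151532
lip scene [0.654 0.18 ] [0.5503 0.2057] mid [0.6022 0.1928] len 0.10679328851182504 dir deg -13.953825057518651
housing +y edge [0.6975 0.2253] [0.5297 0.261 ] mid [0.6136 0.2432] len 0.17156982374692806 dir deg -12.020127587377175
housing -y edge [ 0.6461 -0.0149] [0.4759 0.0194] mid [0.561  0.0023] len 0.1736952890862952 dir deg -11.395796567547555
housing long far [0.6975 0.2253] [ 0.6461 -0.0149] mid [0.6718 0.1052] len 0.2456074753995284 dir deg 77.92139944864462
bar top [ 0.5624 -0.3054] [ 0.4916 -0.3044] mid [ 0.527  -0.3049] len 0.07081890714105572 dir deg -0.8298260449244957
toe left end [ 0.5606 -0.2369] [ 0.4842 -0.2393] mid [ 0.5224 -0.2381] len 0.07646441602797667 dir deg 1.7626714100123868
block far [ 0.5628 -0.2614] [ 0.5689 -0.3683] mid [ 0.5659 -0.3149] len 0.10704071257645019 dir deg 93.27794728426221
bar scene [ 0.5626 -0.3107] [ 0.4915 -0.3067] mid [ 0.527  -0.3087] len 0.07118629041886597 dir deg -3.169825757341258
toe scene [ 0.5556 -0.245 ] [ 0.4842 -0.2436] mid [ 0.5199 -0.2443] len 0.07145568822609591 dir deg -1.1625920918504293
```

```bash
cat >>h.py <<'E'
from scipy.spatial.transform import Rotation as Ro
def to(p,xdeg,s=None):
    """dp (cm, tool axes) and yaw to put TCP at p with tool x along xdeg (mod 180)"""
    s=s or sense();R=Ro.from_rotvec(s["tcp_rot"]).as_matrix()
    a=np.degrees(np.arctan2(R[1,0],R[0,0])); d=(xdeg-a+90)%180-90
    print("pos",s["ee_pos"],"tool x deg",a.round(2),"tilt z",R[:,2],"| dp cm",(R.T@(np.array(p)-s["ee_pos"])*100).round(2),"yaw",round(-np.radians(d),4),"or",round(-np.radians(d+180 if d<0 else d-180),4))
E
python3 - <<'E'
from h import *
to([.46,.1,.25],90)
to([.527,-.300,.22],90)
E
```

```text
pos [0.2038 0.5638 0.2305] tool x deg 70.13 tilt z [-0.0005 -0.0014 -1.    ] | dp cm [-34.91  39.86  -1.89] yaw -0.3468 or 2.7948
pos [0.2038 0.5638 0.2305] tool x deg 70.13 tilt z [-0.0005 -0.0014 -1.    ] | dp cm [-70.25  59.76   1.16] yaw -0.3468 or 2.7948
```

{"op": "carry_out", "data": {"plan": [{"dp": [-34.9, 39.9, -1.9], "yaw": -0.35, "jaw": 8.5}, {"dp": [-34.9, 39.9, -1.9], "yaw": -0.35, "jaw": 8.5}, {"dp": [-34.9, 39.9, -1.9], "yaw": -0.35, "jaw": 8.5}, {"dp": [-34.9, 39.9, -1.9], "yaw": -0.35, "jaw": 8.5}, {"dp": [-34.9, 39.9, -1.9], "yaw": -0.35, "jaw": 8.5}, {"dp": [-34.9, 39.9, -1.9], "yaw": -0.35, "jaw": 8.5}, {"dp": [-34.9, 39.9, -1.9], "yaw": -0.35, "jaw": 8.5}, {"dp": [-34.9, 39.9, -1.9], "yaw": -0.35, "jaw": 8.5}, {"dp": [-34.9, 39.9, -1.9], "yaw": -0.35, "jaw": 8.5}, {"dp": [-70.2, 59.8, 1.2], "yaw": -0.35, "jaw": 8.5}, {"dp": [-70.2, 59.8, 1.2], "yaw": -0.35, "jaw": 8.5}, {"dp": [-70.2, 59.8, 1.2], "yaw": -0.35, "jaw": 8.5}]}}

```text
time: 1.3
ee_pos: [0.4542, 0.0234, 0.2384]
tcp_rot: [-2.218, -2.225, -0.0]
ft_force: [1.7, -0.4, 0.2]
opening: 0.0852
```

```bash
python3 - <<'E'
from h import *
to([.527,-.300,.22],90)
E
```

```text
pos [0.4542 0.0234 0.2384] tool x deg 90.19 tilt z [-0.      0.0001 -1.    ] | dp cm [-32.37   7.17   1.84] yaw 0.0033 or -3.1383
```

{"op": "carry_out", "data": {"plan": [{"dp": [-31.0, 7.0, 1.8], "yaw": 0, "jaw": 8.5}, {"dp": [-31.0, 7.0, 1.8], "yaw": 0, "jaw": 8.5}, {"dp": [-31.0, 7.0, 1.8], "yaw": 0, "jaw": 8.5}, {"dp": [-31.0, 7.0, 1.8], "yaw": 0, "jaw": 8.5}, {"dp": [-31.0, 7.0, 1.8], "yaw": 0, "jaw": 8.5}, {"dp": [-31.0, 7.0, 1.8], "yaw": 0, "jaw": 8.5}, {"dp": [-31.0, 7.0, 1.8], "yaw": 0, "jaw": 8.5}, {"dp": [-31.0, 7.0, 1.8], "yaw": 0, "jaw": 8.5}, {"dp": [-31.0, 7.0, 1.8], "yaw": 0, "jaw": 8.5}, {"dp": [-31.0, 7.0, 1.8], "yaw": 0, "jaw": 8.5}]}}

```text
time: 2.3
ee_pos: [0.525, -0.2827, 0.2207]
tcp_rot: [-2.216, -2.226, -0.0]
ft_force: [0.6, -0.6, -0.5]
opening: 0.085
```

```bash
python3 - <<'E'
from h import *
c=viewer.calibration("wrist"); im=viewer.get_image("wrist"); cv2.imwrite("pics/wrist1.png",im)
np.savez("w1.npz",**c)
to([.527,-.305,.15],90)
E
```

```text
pos [ 0.5251 -0.2827  0.2209] tool x deg 90.29 tilt z [-0.0002  0.0005 -1.    ] | dp cm [-2.24  0.18  7.09] yaw 0.005 or -3.1366
```

View pics/wrist1.png

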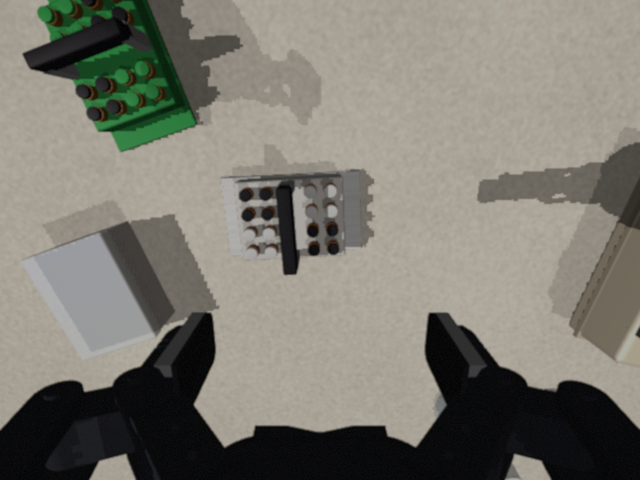

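The wrist view shows the bar from (284,184) to (291,272), the rack's base corners at about (222,180), (231,254), (359,170) and (360,246), and the vial box at (110,290). Now to compute the rack's pose.

```bash
python3 - <<'E'
from h import *
c=dict(np.load("w1.npz"))
def seg(n,a,b,z):
    a=px2w("",a,z,c);b=px2w("",b,z,c);d=a-b
    print(n,a[:2],b[:2],"mid",(a+b)[:2]/2,"len",np.linalg.norm(d),"deg",np.degrees(np.arctan2(d[1],d[0])))
seg("bar",(284.5,184),(291,272),.076)
seg("left end",(222,180),(231,254),.005)
seg("right end",(359,170),(360,246),.005)
seg("long",(360,246),(231,254),.005)
E
```

```text
bar [ 0.4862 -0.3102] [ 0.56   -0.3065] mid [ 0.5231 -0.3083] len 0.07393166995423867 deg -177.11095606883498
left end [ 0.4917 -0.3779] [ 0.5677 -0.3742] mid [ 0.5297 -0.3761] len 0.07607530848487322 deg -177.24466281485408
right end [ 0.4815 -0.2446] [ 0.5583 -0.2407] mid [ 0.5199 -0.2426] len 0.07698481861178746 deg -177.13362889229424
long [ 0.5583 -0.2407] [ 0.5677 -0.3742] mid [ 0.563  -0.3075] len 0.13386455921785806 deg 93.99048671312167
```

{"op": "carry_out", "data": {"plan": [{"dp": [-2.6, 0, 5], "yaw": -0.05, "jaw": 8.5}, {"dp": [-2.6, 0, 9], "yaw": -0.05, "jaw": 8.5}, {"dp": [-2.6, 0, 12], "yaw": -0.05, "jaw": 8.5}, {"dp": [-2.6, 0, 14.5], "yaw": -0.05, "jaw": 8.5}, {"dp": [-2.6, 0, 16], "yaw": -0.05, "jaw": 8.5}, {"dp": [-2.6, 0, 17], "yaw": -0.05, "jaw": 8.5}, {"dp": [-2.6, 0, 17], "yaw": -0.05, "jaw": 8.5}, {"dp": [-2.6, 0, 17], "yaw": -0.05, "jaw": 8.5}], "force": 70}}

```text
time: 3.15
ee_pos: [0.5259, -0.31, 0.0516]
tcp_rot: [2.16, 2.28, 0.0]
ft_force: [0.1, 0.5, 0.8]
opening: 0.0853
```

```bash
python3 - <<'E'
from h import *
to([.525,-.3085,.051],93.1); s=sense(); print(s["ft_force"])
R=Ro.from_rotvec(s["tcp_rot"]).as_matrix()
c=viewer.calibration("wrist"); im=viewer.get_image("wrist"); cv2.imwrite("pics/wrist2.png",im)
E
```

```text
pos [ 0.5259 -0.31    0.0516] tool x deg 93.1 tilt z [ 0.0009 -0.0005 -1.    ] | dp cm [ 0.15 -0.09  0.06] yaw -0.0 or 3.1416
[0.106  0.4702 0.8327]
```

View pics/wrist2.png

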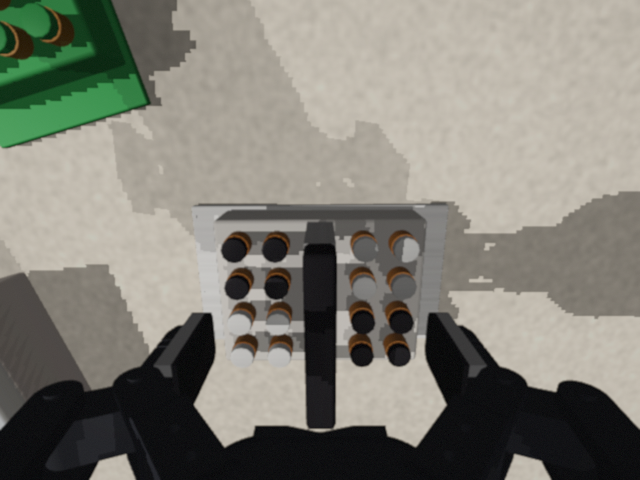

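The bar stands vertical at x≈320, midway between the fingers, and the rack edges are square to the tool. I'll grasp here.

{"op": "carry_out", "data": {"plan": [{"dp": [0, 0, 0], "jaw": 0}, {"dp": [0, 0, 0], "jaw": 0}, {"dp": [0, 0, 0], "jaw": 0}, {"dp": [0, 0, 0], "jaw": 0}, {"dp": [0, 0, 0], "jaw": 0}, {"dp": [0, 0, 0], "jaw": 0}, {"dp": [0, 0, 0], "jaw": 0}, {"dp": [0, 0, 0], "jaw": 0}, {"dp": [0, 0, 0], "jaw": 0}, {"dp": [0, 0, 0], "jaw": 0}], "force": 80}}

```text
schema error: expected keys dp, yaw, jaw
```

```bash
python3 - <<'E'
from h import *
s=sense(); print(s["opening"],s["ft_force"],s["ee_pos"])
to(s["ee_pos"]+[0,0,.13],77.7)
E
```

```text
0.08498468575660592 [ 0.8476 -0.3006  0.3557] [ 0.5263 -0.3104  0.052 ]
pos [ 0.5263 -0.3104  0.052 ] tool x deg 93.08 tilt z [ 0.0016 -0.001  -1.    ] | dp cm [ -0.01   0.02 -13.  ] yaw 0.2685 or -2.8731
```

{"op": "carry_out", "data": {"plan": [{"dp": [0, 0, 0], "yaw": 0, "jaw": 0}, {"dp": [0, 0, 0], "yaw": 0, "jaw": 0}, {"dp": [0, 0, 0], "yaw": 0, "jaw": 0}, {"dp": [0, 0, 0], "yaw": 0, "jaw": 0}, {"dp": [0, 0, 0], "yaw": 0, "jaw": 0}, {"dp": [0, 0, 0], "yaw": 0, "jaw": 0}, {"dp": [0, 0, 0], "yaw": 0, "jaw": 0}, {"dp": [0, 0, 0], "yaw": 0, "jaw": 0}, {"dp": [0, 0, 0], "yaw": 0, "jaw": 0}, {"dp": [0, 0, 0], "yaw": 0, "jaw": 0}], "force": 80}}

```text
time: 4.2
ee_pos: [0.5255, -0.3103, 0.0509]
tcp_rot: [2.161, 2.28, 0.0]
ft_force: [-1.8, 1.6, 4.4]
opening: 0.0102
```

```bash
python3 - <<'E'
from h import *
s=sense(); print(s["opening"],s["ft_force"],s["ee_pos"])
to(s["ee_pos"]+[0,0,.14],77.7)
E
```

```text
0.010165035126720335 [-1.8475  1.6091  4.3801] [ 0.5255 -0.3103  0.0509]
pos [ 0.5255 -0.3103  0.0509] tool x deg 93.05 tilt z [ 0.0003 -0.     -1.    ] | dp cm [ -0.   0. -14.] yaw 0.2679 or -2.8737
```

```bash
python3 - <<'E'
from h import *
s=sense(); 
to([.5842,.1146,.191],77.7)
E
```

```text
pos [ 0.5255 -0.3103  0.0509] tool x deg 93.05 tilt z [ 0.0003 -0.     -1.    ] | dp cm [ 42.12   8.13 -14.01] yaw 0.2679 or -2.8737
```

{"op": "carry_out", "data": {"plan": [{"dp": [0, 0, -1], "yaw": 0, "jaw": 0}, {"dp": [0, 0, -3], "yaw": 0, "jaw": 0}, {"dp": [0, 0, -6], "yaw": 0, "jaw": 0}, {"dp": [0, 0, -9], "yaw": 0, "jaw": 0}, {"dp": [0, 0, -12], "yaw": 0, "jaw": 0}, {"dp": [0, 0, -14], "yaw": 0, "jaw": 0}, {"dp": [0, 0, -14], "yaw": 0, "jaw": 0}, {"dp": [0, 0, -14], "yaw": 0, "jaw": 0}]}}

```text
time: 5.0
ee_pos: [0.525, -0.3102, 0.19]
tcp_rot: [-2.161, -2.279, 0.0]
ft_force: [-0.7, -0.4, -4.6]
opening: 0.0105
```

```bash
python3 - <<'E'
from h import *
s=sense(); print(s["opening"],s["ft_force"],s["torque"])
to([.5842,.1146,.191],77.7)
E
```

```text
0.010541371046789458 [-0.7242 -0.3552 -4.6134] [ 0.0059  0.0087 -0.0305]
pos [ 0.525  -0.3102  0.19  ] tool x deg 93.05 tilt z [-0.0006  0.0002 -1.    ] | dp cm [42.11  8.16 -0.1 ] yaw 0.2679 or -2.8737
```

{"op": "carry_out", "data": {"plan": [{"dp": [1.5, 0.3, 0], "yaw": 0.01, "jaw": 0}, {"dp": [5, 1, 0], "yaw": 0.03, "jaw": 0}, {"dp": [9.5, 1.8, 0], "yaw": 0.06, "jaw": 0}, {"dp": [14, 2.7, 0], "yaw": 0.09, "jaw": 0}, {"dp": [18.5, 3.6, 0], "yaw": 0.12, "jaw": 0}, {"dp": [23, 4.5, 0], "yaw": 0.15, "jaw": 0}, {"dp": [27.5, 5.3, 0], "yaw": 0.18, "jaw": 0}, {"dp": [32, 6.2, 0], "yaw": 0.21, "jaw": 0}, {"dp": [36.5, 7.1, 0], "yaw": 0.24, "jaw": 0}, {"dp": [40, 7.8, 0], "yaw": 0.26, "jaw": 0}, {"dp": [41.7, 8.1, 0], "yaw": 0.268, "jaw": 0}, {"dp": [42.1, 8.15, 0], "yaw": 0.268, "jaw": 0}]}}

```text
time: 6.2
ee_pos: [0.5831, 0.1165, 0.1881]
tcp_rot: [-2.442, -1.973, 0.005]
ft_force: [1.0, 0.2, -2.6]
opening: 0.0102
```

{"op": "carry_out", "data": {"plan": [{"dp": [0, 0, 0], "yaw": 0, "jaw": 0}, {"dp": [0, 0, 0], "yaw": 0, "jaw": 0}]}}

```text
time: 6.4
ee_pos: [0.5836, 0.1133, 0.1895]
tcp_rot: [-2.447, -1.969, 0.004]
ft_force: [0.5, 0.7, -4.0]
opening: 0.0108
```

```bash
python3 - <<'E'
from h import *
s=sense(); print(s["time"],s["opening"],s["ft_force"],s["torque"])
to([.5842,.1146,.157],77.7)
im=viewer.get_image("wrist"); c=viewer.calibration("wrist"); np.savez("w3.npz",**c); cv2.imwrite("pics/w3.png",im)
t=viewer.get_image("top"); cv2.imwrite("pics/t3.png",t); sc=viewer.get_image("scene"); cv2.imwrite("pics/s3.png",sc)
a=cv2.resize(t[190:290,205:325],None,fx=3,fy=3,interpolation=cv2.INTER_CUBIC) #360x300
b=cv2.resize(sc[205:345,295:425],None,fx=3,fy=3,interpolation=cv2.INTER_CUBIC) #390x420
o=np.zeros((480+100,800,3),np.uint8)
o[:300,:360]=a; o[:420,400:790]=b
cv2.imwrite("pics/c3.png",cv2.convertScaleAbs(o,alpha=1.5))
E
```

```text
6.4 0.010790066445647232 [ 0.4774  0.6899 -4.0281] [ 0.0144  0.0073 -0.0128]
pos [0.5836 0.1133 0.1895] tool x deg 77.65 tilt z [-0.002  -0.0011 -1.    ] | dp cm [0.15 0.04 3.25] yaw -0.0008 or 3.1408
```

View pics/w3.png

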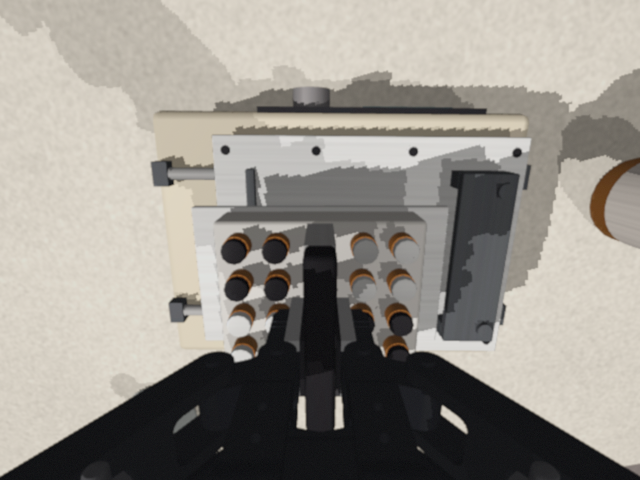

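The rack is held square: its base's far edge runs from (193,207) to (447,207). The platform's far edge runs from (212,136) to (531,139), and the lip top's corners are near (453,171), (517,173), (439,339) and (496,343). Next I'll compute relative pose.

```bash
python3 - <<'E'
from h import *
c=dict(np.load("w3.npz")); s=sense(); R=Ro.from_rotvec(s["tcp_rot"]).as_matrix()
def f(n,a,b,z):
    a=px2w("",a,z,c);b=px2w("",b,z,c);d=b-a
    la,lb=R.T@(a-s["ee_pos"]),R.T@(b-s["ee_pos"])
    print(n,"tool xy mm",(la*1e3).round(1)[:2],(lb*1e3).round(1)[:2],"world",a[:2],b[:2],"rel deg",np.degrees(np.arctan2(lb[1]-la[1],lb[0]-la[0])).round(2))
zr=s["ee_pos"][2]-.051
f("rack far edge",(193,207),(447,207),zr+.005)
f("plat far edge",(212,136),(531,139),.100)
f("housing far edge",(155,113),(527,116),.09)
f("lip front top",(453,171),(439,339),.120)
f("lip back top",(517,173),(496,343),.120)
f("lip far side",(453,171),(517,173),.120)
E
```

```text
rack far edge tool xy mm [-66.2 -40. ] [ 66.8 -40.1] world [0.5309 0.0571] [0.5593 0.1871] rel deg -0.05
plat far edge tool xy mm [-65.8 -75.5] [129.6 -73.8] world [0.4963 0.0651] [0.5399 0.2555] rel deg 0.49
housing far edge tool xy mm [-103.3  -89.3] [130.2 -87.6] world [0.4748 0.0314] [0.5266 0.2591] rel deg 0.41
lip front top tool xy mm [ 76.7 -56.4] [79.3 53.1] world [0.5456 0.2002] [0.6531 0.1792] rel deg 88.64
lip back top tool xy mm [113.6 -55.3] [117.5  56.1] world [0.5546 0.236 ] [0.6642 0.2159] rel deg 87.99
lip far side tool xy mm [ 76.7 -56.4] [113.6 -55.3] world [0.5456 0.2002] [0.5546 0.236 ] rel deg 1.72
```

View pics/c3.png

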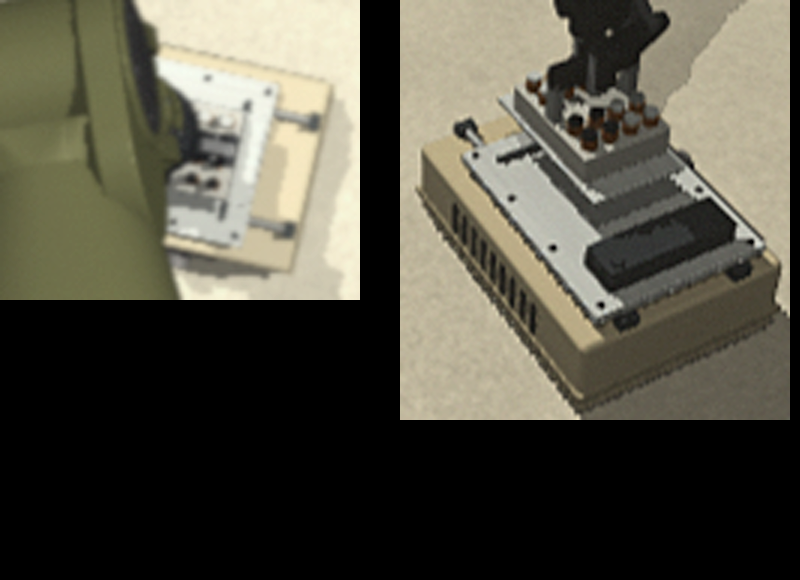

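Good: the rack is centred within about 1.6 mm of the lip and within about 0.5° in yaw, with about 10 mm of gap to the lip edge. Lowering it to 6 mm above the platform.

{"op": "carry_out", "data": {"plan": [{"dp": [0, -0.1, 1], "yaw": 0.006, "jaw": 0}, {"dp": [0, -0.1, 2], "yaw": 0.006, "jaw": 0}, {"dp": [0, -0.1, 2.7], "yaw": 0.006, "jaw": 0}, {"dp": [0, -0.1, 3.1], "yaw": 0.006, "jaw": 0}, {"dp": [0, -0.1, 3.25], "yaw": 0.006, "jaw": 0}, {"dp": [0, -0.1, 3.25], "yaw": 0.006, "jaw": 0}, {"dp": [0, -0.1, 3.25], "yaw": 0.006, "jaw": 0}]}}

```text
time: 7.25
ee_pos: [0.5837, 0.1147, 0.1585]
tcp_rot: [2.452, 1.963, 0.001]
ft_force: [-0.2, 1.3, -4.6]
opening: 0.0106
```

```bash
cat >>h.py <<'E'
def st():
    s=sense();R=Ro.from_rotvec(s["tcp_rot"]).as_matrix();u=np.array([np.cos(np.radians(77.3)),np.sin(np.radians(77.3)),0])
    H=np.array([.5895,.139,0])
    print("t",s["time"],"pos",s["ee_pos"],"along mm",((s["ee_pos"]-H)@u*1e3).round(2),"F along",(s["ft_force"]@u).round(2),"F",s["ft_force"],"M",s["torque"],"tilt",R[:2,2],"xdeg",np.degrees(np.arctan2(R[1,0],R[0,0])).round(2),s["opening"])
E
python3 -c "
from h import *
st()"
```

```text
t 7.25 pos [0.5837 0.1147 0.1585] along mm -24.96 F along 1.18 F [-0.2382  1.2583 -4.6024] M [ 0.0182  0.0587 -0.0243] tilt [0.0006 0.0001] xdeg 77.36 0.010578640837391478
```

{"op": "carry_out", "data": {"plan": [{"dp": [0, 0, 0.12], "yaw": 0, "jaw": 0}, {"dp": [0, 0, 0.12], "yaw": 0, "jaw": 0}, {"dp": [0.3, 0, 0.12], "yaw": 0, "jaw": 0}, {"dp": [0.5, 0, 0.12], "yaw": 0, "jaw": 0}, {"dp": [0.7, 0, 0.12], "yaw": 0, "jaw": 0}, {"dp": [0.7, 0, 0.12], "yaw": 0, "jaw": 0}, {"dp": [0.7, 0, 0.12], "yaw": 0, "jaw": 0}]}}

```text
time: 7.95
ee_pos: [0.5849, 0.1215, 0.1569]
tcp_rot: [2.452, 1.963, -0.0]
ft_force: [0.3, 0.5, -3.9]
opening: 0.0106
```

```bash
python3 -c "
from h import *
st()
cv2.imwrite('pics/w4.png',viewer.get_image('wrist')); s=viewer.get_image('scene'); cv2.imwrite('pics/s4.png',s)
a=cv2.resize(s[220:340,320:430],None,fx=5,fy=5,interpolation=cv2.INTER_CUBIC)
cv2.imwrite('pics/c4.png',cv2.convertScaleAbs(a,alpha=1.7))
st()"
```

```text
t 7.95 pos [0.5849 0.1215 0.1569] along mm -18.05 F along 0.59 F [ 0.3256  0.5285 -3.9244] M [ 0.022   0.0385 -0.0056] tilt [-0.0001 -0.0001] xdeg 77.36 0.010561528181418343
t 8.05 pos [0.5849 0.1214 0.1569] along mm -18.16 F along 0.49 F [ 0.7567  0.3308 -3.7883] M [ 0.0248  0.0704 -0.022 ] tilt [-0.0001 -0.0001] xdeg 77.35 0.010784602038461842
```

View pics/c4.png

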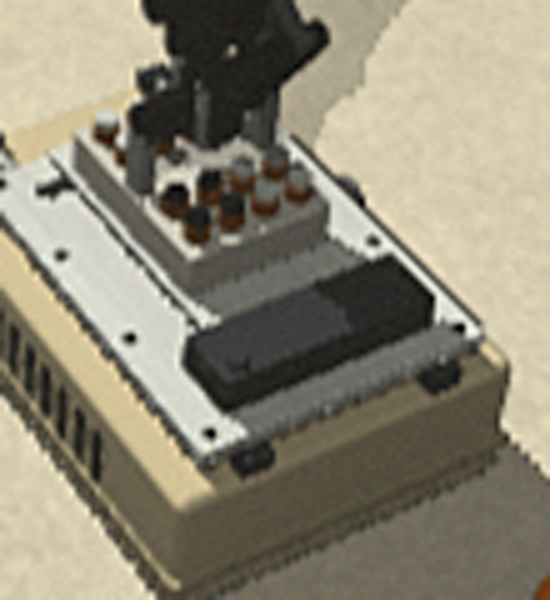

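The rack is level with its toe just short of the lip, and its -y toe is over the ledge near (50,185) in the crop. Now I'll ease it in while watching the force.

{"op": "carry_out", "data": {"plan": [{"dp": [0.15, 0, 0], "yaw": 0, "jaw": 0}, {"dp": [0.3, 0, 0], "yaw": 0, "jaw": 0}, {"dp": [0.45, 0, 0], "yaw": 0, "jaw": 0}, {"dp": [0.6, 0, 0], "yaw": 0, "jaw": 0}, {"dp": [0.6, 0, 0], "yaw": 0, "jaw": 0}]}}

```text
time: 8.55
ee_pos: [0.5863, 0.1276, 0.157]
tcp_rot: [2.452, 1.963, 0.0]
ft_force: [-0.2, -0.3, -3.3]
opening: 0.0102
```

```bash
python3 -c "
from h import *
st()"
```

```text
t 8.55 pos [0.5863 0.1276 0.157 ] along mm -11.86 F along -0.33 F [-0.2396 -0.2845 -3.3455] M [ 0.0337  0.0074 -0.0087] tilt [0.0001 0.0001] xdeg 77.36 0.010230329575571942
```

{"op": "carry_out", "data": {"plan": [{"dp": [0.1, 0, 0], "yaw": 0, "jaw": 0}, {"dp": [0.2, 0, 0], "yaw": 0, "jaw": 0}, {"dp": [0.3, 0, 0], "yaw": 0, "jaw": 0}, {"dp": [0.4, 0, 0], "yaw": 0, "jaw": 0}, {"dp": [0.4, 0, 0], "yaw": 0, "jaw": 0}]}}

```text
time: 9.05
ee_pos: [0.5871, 0.1313, 0.157]
tcp_rot: [-2.453, -1.963, -0.0]
ft_force: [-0.3, -0.3, -3.5]
opening: 0.0106
```

```bash
python3 -c "
from h import *
st()"
```

```text
t 9.05 pos [0.5871 0.1313 0.157 ] along mm -8.01 F along -0.34 F [-0.2516 -0.289  -3.5254] M [-0.0372  0.02   -0.0247] tilt [0. 0.] xdeg 77.36 0.010565761327425968
```

{"op": "carry_out", "data": {"plan": [{"dp": [0.1, 0, 0], "yaw": 0, "jaw": 0}, {"dp": [0.2, 0, 0], "yaw": 0, "jaw": 0}, {"dp": [0.2, 0, 0], "yaw": 0, "jaw": 0}, {"dp": [0.2, 0, 0], "yaw": 0, "jaw": 0}]}}

```text
time: 9.45
ee_pos: [0.5875, 0.1332, 0.157]
tcp_rot: [2.453, 1.963, -0.0]
ft_force: [0.1, 0.4, -4.3]
opening: 0.0104
```

```bash
python3 -c "
from h import *
st()"
```

```text
t 9.45 pos [0.5875 0.1332 0.157 ] along mm -6.12 F along 0.39 F [ 0.0754  0.3829 -4.2585] M [-0.0174 -0.0675  0.0125] tilt [-0. -0.] xdeg 77.35 0.010377754143011281
```

{"op": "carry_out", "data": {"plan": [{"dp": [0.1, 0, 0], "yaw": 0, "jaw": 0}, {"dp": [0.2, 0, 0], "yaw": 0, "jaw": 0}, {"dp": [0.2, 0, 0], "yaw": 0, "jaw": 0}, {"dp": [0.2, 0, 0], "yaw": 0, "jaw": 0}]}}

```text
time: 9.85
ee_pos: [0.588, 0.1351, 0.157]
tcp_rot: [2.453, 1.963, -0.0]
ft_force: [-0.2, -0.1, -2.4]
opening: 0.0104
```

```bash
python3 -c "
from h import *
st()"
```

```text
t 9.85 pos [0.588  0.1351 0.157 ] along mm -4.09 F along -0.19 F [-0.2135 -0.1459 -2.3864] M [0.0174 0.0221 0.0248] tilt [ 0. -0.] xdeg 77.35 0.010405171624418197
```

{"op": "carry_out", "data": {"plan": [{"dp": [0.1, 0, 0], "yaw": 0, "jaw": 0}, {"dp": [0.15, 0, 0], "yaw": 0, "jaw": 0}, {"dp": [0.15, 0, 0], "yaw": 0, "jaw": 0}, {"dp": [0.15, 0, 0], "yaw": 0, "jaw": 0}]}}

```text
time: 10.25
ee_pos: [0.5883, 0.1364, 0.157]
tcp_rot: [2.453, 1.963, -0.0]
ft_force: [-0.8, -0.9, -2.9]
opening: 0.0105
```

```bash
python3 -c "
from h import *
st()"
```

```text
t 10.25 pos [0.5883 0.1364 0.157 ] along mm -2.76 F along -1.06 F [-0.7717 -0.9167 -2.8642] M [-0.1996  0.067   0.0413] tilt [-0.0001 -0.0003] xdeg 77.34 0.01050759941067056
```

{"op": "carry_out", "data": {"plan": [{"dp": [0.1, 0, 0], "yaw": 0, "jaw": 0}, {"dp": [0.15, 0, 0], "yaw": 0, "jaw": 0}, {"dp": [0.15, 0, 0], "yaw": 0, "jaw": 0}, {"dp": [0.15, 0, 0], "yaw": 0, "jaw": 0}]}}

```text
time: 10.65
ee_pos: [0.5886, 0.1378, 0.157]
tcp_rot: [2.452, 1.963, -0.001]
ft_force: [-0.8, -2.0, -2.9]
opening: 0.0107
```

```bash
python3 -c "
from h import *
st()"
```

```text
t 10.65 pos [0.5886 0.1378 0.157 ] along mm -1.37 F along -2.13 F [-0.7807 -2.0101 -2.8703] M [-0.5666  0.1722  0.0056] tilt [-0.0001 -0.0005] xdeg 77.34 0.010665518283172765
```

{"op": "carry_out", "data": {"plan": [{"dp": [0.1, 0, 0], "yaw": 0, "jaw": 0}, {"dp": [0.15, 0, 0], "yaw": 0, "jaw": 0}, {"dp": [0.15, 0, 0], "yaw": 0, "jaw": 0}, {"dp": [0.15, 0, 0], "yaw": 0, "jaw": 0}]}}

```text
time: 11.05
ee_pos: [0.5889, 0.1392, 0.1569]
tcp_rot: [2.453, 1.963, -0.001]
ft_force: [-1.2, -4.6, -1.9]
opening: 0.0104
```

```bash
python3 -c "
from h import *
st()"
```

```text
t 11.05 pos [0.5889 0.1392 0.1569] along mm 0.07 F along -4.74 F [-1.1752 -4.5903 -1.8834] M [-1.0048  0.2877 -0.0433] tilt [-0.0002 -0.0006] xdeg 77.34 0.01044302078182767
```

{"op": "carry_out", "data": {"plan": [{"dp": [0.05, 0, 0], "yaw": 0, "jaw": 0}, {"dp": [0.1, 0, 0], "yaw": 0, "jaw": 0}, {"dp": [0.1, 0, 0], "yaw": 0, "jaw": 0}, {"dp": [0.1, 0, 0], "yaw": 0, "jaw": 0}]}}

```text
time: 11.45
ee_pos: [0.5891, 0.1401, 0.157]
tcp_rot: [2.452, 1.963, -0.001]
ft_force: [-1.1, -5.0, -1.4]
opening: 0.0109
```

```bash
python3 -c "
from h import *
st();viewer.get_image('top');st()"
```

```text
t 11.45 pos [0.5891 0.1401 0.157 ] along mm 1.02 F along -5.14 F [-1.0569 -5.0301 -1.3832] M [-1.2141  0.3495 -0.0653] tilt [-0.0001 -0.0008] xdeg 77.34 0.010886710833253146
t 11.5 pos [0.5891 0.1401 0.157 ] along mm 0.97 F along -5.31 F [-1.4001 -5.1305 -0.7187] M [-1.2228  0.3744 -0.0215] tilt [-0.0001 -0.0008] xdeg 77.34 0.010636467763116466
```

{"op": "carry_out", "data": {"plan": [{"dp": [0.05, 0, 0], "yaw": 0, "jaw": 0}, {"dp": [0.05, 0, 0], "yaw": 0, "jaw": 0}, {"dp": [0.05, 0, 0.1], "yaw": 0, "jaw": 0}, {"dp": [0.05, 0, 0.15], "yaw": 0, "jaw": 0}, {"dp": [0.05, 0, 0.15], "yaw": 0, "jaw": 0}, {"dp": [0.05, 0, 0.15], "yaw": 0, "jaw": 0}]}}

```text
time: 12.1
ee_pos: [0.5893, 0.1404, 0.1554]
tcp_rot: [2.452, 1.962, -0.001]
ft_force: [-1.0, -5.9, -1.2]
opening: 0.0109
```

```bash
python3 -c "
from h import *
st()"
```

```text
t 12.1 pos [0.5893 0.1404 0.1554] along mm 1.31 F along -5.95 F [-0.9987 -5.8724 -1.2478] M [-1.3615  0.3408  0.0162] tilt [-0.     -0.0012] xdeg 77.33 0.010878699524157655
```

{"op": "carry_out", "data": {"plan": [{"dp": [0, 0, 0.1], "yaw": 0, "jaw": 0}, {"dp": [0, 0, 0.1], "yaw": 0, "jaw": 0}, {"dp": [0, 0, 0.1], "yaw": 0, "jaw": 0}]}}

```text
time: 12.4
ee_pos: [0.5893, 0.1404, 0.1544]
tcp_rot: [2.452, 1.962, -0.001]
ft_force: [-1.2, -5.4, -2.5]
opening: 0.0104
```

```bash
python3 -c "
from h import *
st()"
```

```text
t 12.4 pos [0.5893 0.1404 0.1544] along mm 1.31 F along -5.58 F [-1.2152 -5.4491 -2.4856] M [-1.4035  0.2855 -0.0335] tilt [-0.     -0.0012] xdeg 77.33 0.01043649987123282
```

{"op": "carry_out", "data": {"plan": [{"dp": [0, 0, 0.05], "yaw": 0, "jaw": 0}, {"dp": [0, 0, 0.1], "yaw": 0, "jaw": 0}, {"dp": [0, 0, 0.1], "yaw": 0, "jaw": 0}, {"dp": [0, 0, 0.1], "yaw": 0, "jaw": 0}]}}

```text
time: 12.8
ee_pos: [0.5893, 0.1404, 0.1535]
tcp_rot: [2.452, 1.962, -0.001]
ft_force: [-0.8, -6.5, -1.4]
opening: 0.0107
```

```bash
python3 -c "
from h import *
st()"
```

```text
t 12.8 pos [0.5893 0.1404 0.1535] along mm 1.31 F along -6.5 F [-0.8151 -6.4801 -1.4484] M [-1.4192  0.2968 -0.0845] tilt [ 0.     -0.0012] xdeg 77.33 0.010741374716415267
```

{"op": "carry_out", "data": {"plan": [{"dp": [0, 0, 0.05], "yaw": 0, "jaw": 0}, {"dp": [0, 0, 0.1], "yaw": 0, "jaw": 0}, {"dp": [0, 0, 0.1], "yaw": 0, "jaw": 0}, {"dp": [0, 0, 0.1], "yaw": 0, "jaw": 0}]}}

```text
time: 13.2
ee_pos: [0.5893, 0.1404, 0.1525]
tcp_rot: [2.452, 1.962, -0.001]
ft_force: [-0.7, -6.3, -1.9]
opening: 0.0104
```

```bash
python3 -c "
from h import *
st()"
```

```text
t 13.2 pos [0.5893 0.1404 0.1525] along mm 1.36 F along -6.25 F [-0.7031 -6.2512 -1.9116] M [-1.3744  0.3015 -0.0444] tilt [ 0.0001 -0.0012] xdeg 77.33 0.010356451730049124
```

{"op": "carry_out", "data": {"plan": [{"dp": [0, 0, 0.05], "yaw": 0, "jaw": 0}, {"dp": [0, 0, 0.1], "yaw": 0, "jaw": 0}, {"dp": [0, 0, 0.1], "yaw": 0, "jaw": 0}, {"dp": [0, 0, 0.1], "yaw": 0, "jaw": 0}]}}

```text
time: 13.6
ee_pos: [0.5894, 0.1404, 0.1515]
tcp_rot: [2.452, 1.962, -0.001]
ft_force: [-1.8, -6.2, -0.7]
opening: 0.0106
```

```bash
python3 -c "
from h import *
st()
s=viewer.get_image('scene'); w=viewer.get_image('wrist'); np.savez('w5.npz',**viewer.calibration('wrist'))
cv2.imwrite('pics/w5.png',w)
a=cv2.resize(s[225:335,325:420],None,fx=4.2,fy=4.2,interpolation=cv2.INTER_CUBIC)
b=cv2.resize(w[100:400,130:530],(400,300))
o=np.zeros((470,800,3),np.uint8); o[:a.shape[0],:a.shape[1]]=cv2.convertScaleAbs(a,alpha=1.6); o[:300,400:]=b
cv2.imwrite('pics/c5.png',o); st()"
```

```text
t 13.6 pos [0.5894 0.1404 0.1515] along mm 1.32 F along -6.49 F [-1.822  -6.2388 -0.7078] M [-1.3818  0.2696 -0.0711] tilt [ 0.0002 -0.0012] xdeg 77.33 0.010636240957068398
t 13.7 pos [0.5893 0.1404 0.1515] along mm 1.32 F along -5.84 F [-1.3951 -5.6745 -1.1733] M [-1.3625  0.2612 -0.0572] tilt [ 0.0001 -0.0012] xdeg 77.33 0.010312647677313155
```

View pics/c5.png

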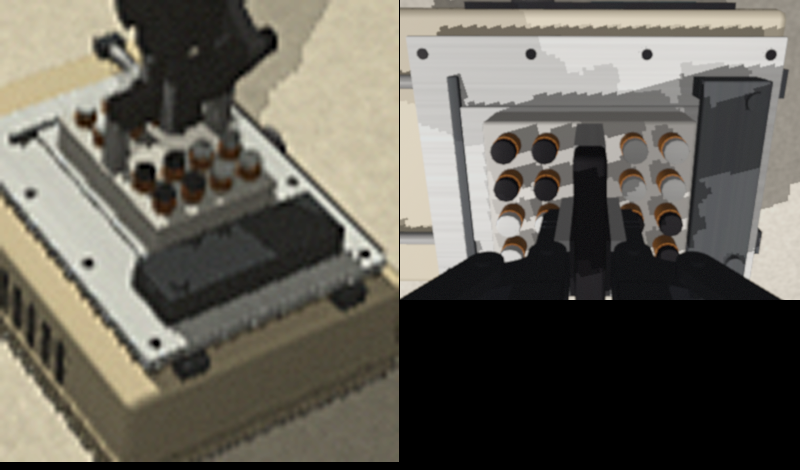

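The wrist view at right shows the ledge (x≈455) fully clear of the rack's -y edge (x≈463), with the other toe under the lip. I'll carry on down to contact.

{"op": "carry_out", "data": {"plan": [{"dp": [0, 0, 0.05], "yaw": 0, "jaw": 0}, {"dp": [0, 0, 0.05], "yaw": 0, "jaw": 0}, {"dp": [0, 0, 0.05], "yaw": 0, "jaw": 0}]}}

```text
time: 14.0
ee_pos: [0.5894, 0.1404, 0.1512]
tcp_rot: [2.452, 1.962, -0.001]
ft_force: [-0.7, -5.3, -0.0]
opening: 0.0107
```

```bash
python3 -c "
from h import *
st()"
```

```text
t 14.0 pos [0.5894 0.1404 0.1512] along mm 1.3 F along -5.27 F [-0.6665 -5.2507 -0.0439] M [-1.4168  0.4175 -0.0131] tilt [ 0.0004 -0.0012] xdeg 77.33 0.010710594842086769
```

{"op": "carry_out", "data": {"plan": [{"dp": [0, 0, 0.05], "yaw": 0, "jaw": 0}, {"dp": [0, 0, 0.05], "yaw": 0, "jaw": 0}, {"dp": [0, 0, 0.05], "yaw": 0, "jaw": 0}]}}

```text
time: 14.3
ee_pos: [0.5894, 0.1402, 0.1511]
tcp_rot: [2.452, 1.962, -0.001]
ft_force: [-2.8, -6.7, 2.3]
opening: 0.0103
```

```bash
python3 -c "
from h import *
st()"
```

```text
t 14.3 pos [0.5894 0.1402 0.1511] along mm 1.17 F along -7.13 F [-2.8335 -6.6692  2.2878] M [-1.464   0.5549 -0.0253] tilt [ 0.0005 -0.0013] xdeg 77.32 0.010326650816639263
```

Contact with the platform at TCP z 0.151, as expected. Releasing.

{"op": "carry_out", "data": {"plan": [{"dp": [0, 0, 0], "yaw": 0, "jaw": 1.6}, {"dp": [0, 0, 0], "yaw": 0, "jaw": 2.4}, {"dp": [0, 0, 0], "yaw": 0, "jaw": 4}, {"dp": [0, 0, 0], "yaw": 0, "jaw": 4}, {"dp": [0, 0, 0], "yaw": 0, "jaw": 4}, {"dp": [0, 0, 0], "yaw": 0, "jaw": 4}]}}

```text
time: 14.9
ee_pos: [0.5894, 0.1412, 0.1505]
tcp_rot: [-2.452, -1.963, -0.0]
ft_force: [0.3, 0.0, -0.7]
opening: 0.0401
```

```bash
python3 -c "
from h import *
st()
s=viewer.get_image('scene'); w=viewer.get_image('wrist'); np.savez('w6.npz',**viewer.calibration('wrist'))
cv2.imwrite('pics/w6.png',w)
a=cv2.resize(s[225:335,325:420],None,fx=4.2,fy=4.2,interpolation=cv2.INTER_CUBIC)
b=cv2.resize(w[100:400,130:530],(400,300))
o=np.zeros((470,800,3),np.uint8); o[:a.shape[0],:a.shape[1]]=cv2.convertScaleAbs(a,alpha=1.6); o[:300,400:]=b
cv2.imwrite('pics/c6.png',o); st()"
```

```text
t 14.9 pos [0.5894 0.1412 0.1505] along mm 2.09 F along 0.07 F [ 0.2508  0.0164 -0.7396] M [-0.0527 -0.0189 -0.0106] tilt [0.0001 0.0003] xdeg 77.36 0.04012683488717051
t 15.0 pos [0.5893 0.1411 0.1505] along mm 2.0 F along 0.26 F [ 0.405   0.1739 -0.498 ] M [ 0.0073  0.0234 -0.0129] tilt [0.     0.0002] xdeg 77.35 0.040166680556091613
```

View pics/c6.png

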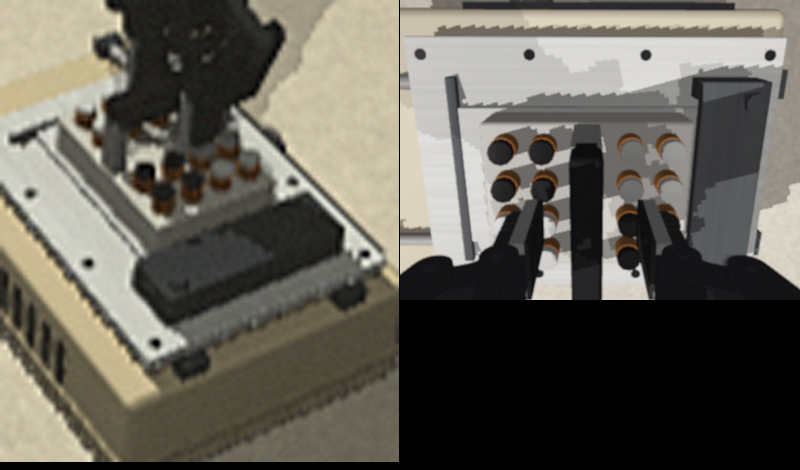

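Released. Force is near zero, the rack's -y edge is against the ledge (x≈458), the other toe is under the lip, and the rack sits flat. The fingers are clear of the bar at x 540 and 640, so I'll retreat straight up.

{"op": "carry_out", "data": {"plan": [{"dp": [0, 0, -0.5], "yaw": 0, "jaw": 4}, {"dp": [0, 0, -1.5], "yaw": 0, "jaw": 4}, {"dp": [0, 0, -3], "yaw": 0, "jaw": 4}, {"dp": [0, 0, -5], "yaw": 0, "jaw": 4}, {"dp": [0, 0, -8], "yaw": 0, "jaw": 4}, {"dp": [0, 0, -11], "yaw": 0, "jaw": 4}, {"dp": [0, 0, -13], "yaw": 0, "jaw": 4}, {"dp": [0, 0, -13], "yaw": 0, "jaw": 4}, {"dp": [0, 0, -13], "yaw": 0, "jaw": 4}]}}

```text
time: 15.9
ee_pos: [0.5896, 0.141, 0.281]
tcp_rot: [2.452, 1.963, 0.002]
ft_force: [-1.4, 0.2, 0.2]
opening: 0.0398
```

```bash
python3 -c "
from h import *
st()
w=viewer.get_image('wrist'); np.savez('w7.npz',**viewer.calibration('wrist')); s=viewer.get_image('scene')
cv2.imwrite('pics/w7.png',w)
a=cv2.resize(s[150:345,200:470],(405,292))
b=cv2.resize(s[240:330,325:415],(395,395),interpolation=cv2.INTER_CUBIC)
o=np.zeros((600,800,3),np.uint8);o[:395,:395]=cv2.convertScaleAbs(b,alpha=1.5);o[:292,395:]=a
o[300:600,400:]=cv2.resize(w,(400,300))
cv2.imwrite('pics/c7.png',o)"
```

```text
t 15.9 pos [0.5896 0.141  0.281 ] along mm 2.0 F along -0.16 F [-1.4146  0.1579  0.2162] M [-0.0289  0.0552  0.035 ] tilt [0.0013 0.0004] xdeg 77.35 0.03983274203042324
```

View pics/c7.png

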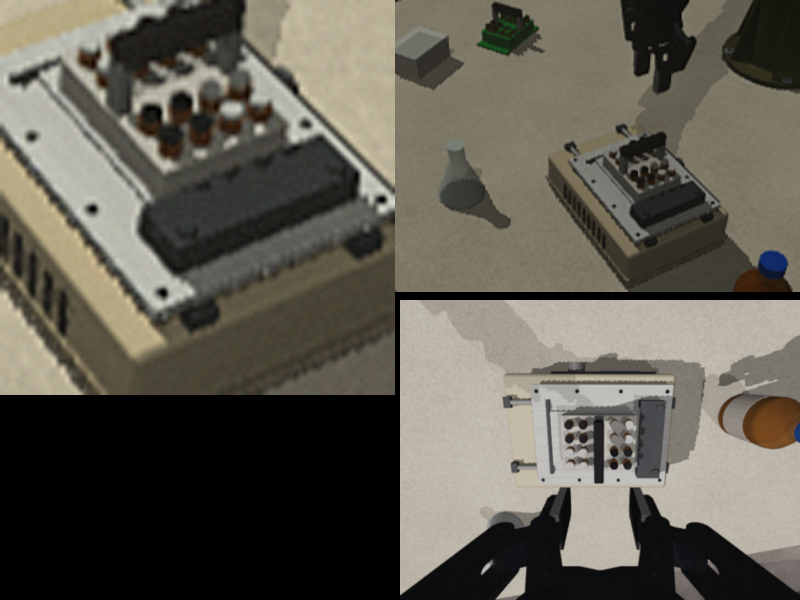

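The rack stands upright and flat between the ledge and the jaw, the other objects haven't moved, and the gripper is well clear. Handing in.

```bash
python3 -c "
from cell import workorder
print(workorder.finish_job())"
```

```text
the job is handed in; nothing more can be done
None
```

The vial rack is on the shaker, lying flat between the ledge and the sprung buffer, and the job was handed in at about 16 s of the 51 s allowed.

- **Method:** I gripped the rack by its bar and carried it upright to the platform. I slid it level under the lip until I felt the buffer. I pressed on about 5 mm, reading about 6 N at the wrist, so it stayed short of the shoulders. Then I lowered it behind the ledge to platform contact, let go and lifted straight up. The highest sideways push I read was about 7 N, and the downward press before release was about 7 N.
- **Last checks:**
  - The wrist view just after release showed the rack's end against the ledge and the other toe under the lip.
  - Wrist force was near zero after letting go.
  - The final pictures show the rack upright and flat. The flask, bottle, vial box and green look-alike were undisturbed, and the gripper was 13 cm clear.
- **Discrepancies:**
  - The gripper read an opening of 10–11 mm on the 12 mm bar.
  - The upward force changed by 2–3 N while pressing the buffer, which I took to be friction.
  - I judged flatness and buffer compression only from pictures and forces, not from a direct measurement.

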